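# Fold an access panel, line up its quarter-turn fastener, hold it home

## Robot

A 6-joint arm with a two-finger parallel gripper is mounted at the origin on a cart in front of the work surface, level with it; the furniture and walls round the work are solid. World frame = base frame: x ahead of the robot, y to its left, z up, the work surface at z = 0. Lengths are in m, angles in rad, forces in N, time in s.
With the tool pointing down it reaches from about 0.375 to 0.75 m from the base axis. Payload 9 kg.
Tool frame: the origin (TCP) lies at the very end of the fingers, on their centre line; the grasp point (between the pads) lies 19 mm behind it; z points along the fingers, y is the line along which they close (so a half turn about z gives the same grasp; the last joint's range is limited). The gripper opens to 85 mm and grips with 20 to 120 N. Pads are 22 mm wide; open, the fingers measure 114 mm over their backs; the gripper's body (76 mm by 85 mm) begins 54 mm behind the grasp point. The pads swing forward as they close: fully open they stand 13 mm farther back than shut.
Start: joints at [0.962, 0.104, 0.097, 1.564, 0, 1.353], TCP at [0.229, 0.555, 0.231] pointing down, gripper open.
Joint ranges: [-2.99, 2.99], [-0.84, 1.86], [-1.1, 1.16], [-1.84, 2.11], [-1.51, 1.56], [-3.14, 3.14]. Speed limits (rad/s): [2.22, 2.22, 2.57, 3.14, 3.14, 3.14].

## Interface

Orientations are given as a unit quaternion [x, y, z, w].
In Python, from station import r gives the robot as it stands.
- The arm moves only by the tool servo_tool, never from a script. Its argument "rows" is a list of rows, each an object with "delta_pos": the shift along the tool's x, y, z in m, a list of three; "turn": the turn about the tool's z in degrees. In form: [{"delta_pos": [dx, dy, dz], "turn": turn}, ...]. A call has 1 to 12 rows; each row is the pose to reach, as a shift and turn from the pose commanded when the call began, along the tool's axes at that moment; what a row does not reach only later rows make up. A row lasts 1/10 s, in which the tool goes at most 50 mm and 8.59 degrees, less where a joint would pass 70% of its speed; a pose out of reach is approached as far as the arm can. A call with a gripper value outside its range is refused whole. "jaw" is the gripper command: -1 is fully open, 1 is shut, values between are in proportion, set as the call begins (left out, the last holds). The fingers move at their own pace and stop on an object; "squeeze" is the grip in N (left out, the last holds). Time passes only in rows, so rows that repeat a pose let the fingers close. It gives the time, the measured TCP pose, the force and the opening at its end, in the units of the state.
- r.read_state(): the state, without advancing time (a new reading comes with each control period).
- r.snapshot(name): name is "scene" or "top"; returns a dict with "pixels" (420x560x3 uint8, red, green, blue), "fx", "fy", "cx", "cy" (pixels), "rvec" (rotation vector, rad) and "tvec" (3), from world to camera coordinates, as OpenCV has them. Camera axes: x right, y down, z forward; pixel columns grow to the right and rows downward; lengths in m; the calibration is good to about 2 mm. A picture is of the moment at which its call begins. There is no depth.
- r.close_job(): hands the job in, once; it reports no verdict.
The state is a dict: "clock": time; "joint_positions": joint angles; "joint_velocities": joint speeds; "joint_torque": joint torques, N m; "tcp_pos": TCP position; "eef_rot": TCP orientation; "wrist_force": force on the tool from outside, world axes, zero at the start; "wrist_torque": the same for the moment, N m; "gripper_width": finger opening in m.
Only numpy, scipy, OpenCV 4.12 (cv2) and the standard library are available. Lean on these libraries where they do the work, as an engineer would, in place of code of your own. Each camera call takes 0.05 s, during which the arm holds its last target. There are 200 camera calls.

## Task

Fold the open access panel of the choke housing down until it rests on its spring plungers, then turn the quarter-turn fastener on it until its wing lines up with the two index marks, pointing straight from the hinge to the front edge. Then press the panel fully home against the frame and finish while still holding it pressed there (it springs up if let go). Leave the loose tools and parts round the housing where they are.

Things in the scene. Friction and masses are not known exactly. Their poses are not given: they have to be found in the camera images.
- housing: grey open-topped sheet-metal housing, 170 (x) x 220 (y) x 80 mm high, fixed to the worktop, a toroid core in it. Origin: centre of its underside; x from the front wall (robot side) to the hinge side, y along the hinge, z up. Spring plungers in its front corners (72 mm in front of centre, 88 mm to either side) stand 12 mm above the rim and push the panel up
- panel_hinge (a point): middle of the panel's hinge axis, fixed to the housing at (80, 0, 80) mm in its frame, axes as the housing. The hinge axis runs along the housing's y, level with the rim, at the far side; the panel's underside lies in the rim plane when home
- panel (a joint): panel's opening angle (rad): 0 = home, flat on the rim; grows as the front edge swings up and back; starts 0.7 to 1.1. A stiff hinge (0.16 N m) keeps it where it is left. From 0.086 it lies on the plungers (let go from home, it springs back to about 0.07); pressing it home takes about 8 N at the front edge, 10 N at the fastener. With the fastener out of line a cross pin stops it at about 0.055
- panel_edge (a point): middle of the front edge of the bare aluminium panel, level with its upper face, 173 mm from the hinge axis. The panel is 4 mm thick, 214 mm wide, about 0.15 kg, with a 9 mm round bead along this edge. Axes turn with the panel: x from the front edge to the hinge, y along the edge, z out of the upper face
- fastener (a joint): angle of the quarter-turn fastener on the panel (rad): 0 = wing in line with the two index marks, which lie before and behind it on the line from hinge to front edge; positive is counter-clockwise seen on the panel's upper face; starts between 0.6 and 1.4, stops only at -0.6 and 1.6, steady friction 0.03 N m
- fastener_grip (a point): on the fastener's axis, 18 mm above the panel's upper face, 130 mm from the hinge axis, at the height to grip its wing: a black bar 38 mm long, 10 mm wide, standing from 4 to 28 mm above the panel's upper face, on a steel disc 42 mm across, 4 mm thick. Axes turn with the wing: x along the bar, y across it (the way to grip), z out of the panel
- screwdriver: loose bystander: screwdriver, 26 x 209 x 26 mm, left of the housing; leave it there
- tape: loose bystander: roll of dark tape, 58 mm across, 19 mm high, right of the housing; leave it there
- choke: loose bystander: small wound choke, 48 x 68 x 17 mm, in front of the housing; leave it there

How it is judged:
By the outcome, as a careful person would: the job done as asked, in the order asked, and still so for the second after the job is handed in, while the arm keeps its last pose, push and grip.
It also fails if it takes over 56 s, if anything falls off the work surface, if the arm or the gripper's body presses on something with over 40 N, if the wrist force passes 120 N, or if a joint passes its speed limit or range.

## Working session

There is one attempt and no reset: what is moved stays moved. The work goes in short steps, Python scripts to look and compute and a tool call to move; the robot and the scene stay as the last step left them, time stands still between calls to the robot, and variables do not carry over. Pictures are saved under pics/ and viewed, on a budget of 10 in all, crops included, one or two more only if the job needs it, and the job is handed in when it is done.

Besides the shell and the picture viewer there is one more tool, called after "Emit:" in YAML: its name, and indented under it one key for each argument. servo_tool: Moves the arm, as the interface text tells. Its arguments: {"type":"object","properties":{"rows":{"type":"array","items":{"type":"object","properties":{"delta_pos":{"type":"array","items":{"type":"number"}},"turn":{"type":"number"}}}},"jaw":{"type":"number"},"squeeze":{"type":"number"}},"required":["rows"]}

```bash
mkdir -p pics; ls; python3 - <<'E'
from station import r
import cv2
print(r.read_state())
for n in("scene","top"):
    s=r.snapshot(n); cv2.imwrite(f"pics/{n}0.png",s["pixels"][:,:,::-1]); print({k:v for k,v in s.items() if k!="pixels"})
E
```

```text
pics
{'clock': 0.0, 'joint_positions': array([9.62275843e-01, 1.04699740e-01, 9.64768764e-02, 1.56386097e+00,
       3.55279234e-05, 1.35307448e+00]), 'joint_velocities': array([-0.000113  ,  0.0012968 , -0.00072554,  0.00022295, -0.00016578,
       -0.00048923]), 'joint_torque': array([-1.58953462e-03, -5.56948006e+01,  5.03640711e+01,  1.79864047e-02,
       -2.91867473e-04, -8.07334466e-08]), 'tcp_pos': array([0.22836746, 0.55450497, 0.23052623]), 'eef_rot': array([ 1.94158243e-01,  9.80970011e-01, -5.82463245e-04, -2.74716701e-04]), 'wrist_force': array([ 0.35241694, -1.73253989, -0.41754868]), 'wrist_torque': array([ 0.02095874, -0.10110567, -0.01556266]), 'gripper_width': 0.08555105291852029}
{'fx': 522.5611785294581, 'fy': 522.5611785294581, 'cx': 283.17562677951787, 'cy': 216.7820246414268, 'rvec': array([ 1.99839584, -0.62772444,  0.36261498]), 'tvec': array([-0.43271436,  0.24825043,  0.92854756])}
{'fx': 467.48611827936804, 'fy': 467.48611827936804, 'cx': 282.9887359867233, 'cy': 212.73150536256324, 'rvec': array([ 2.11398056, -2.16187299,  0.16726694]), 'tvec': array([0.05129027, 0.54776158, 0.9619526 ])}
```

View pics/scene0.png

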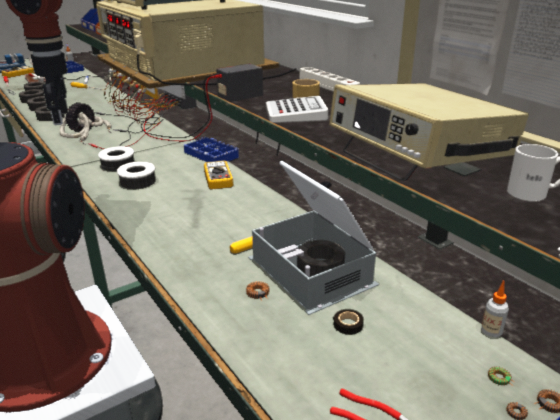

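View pics/top0.png

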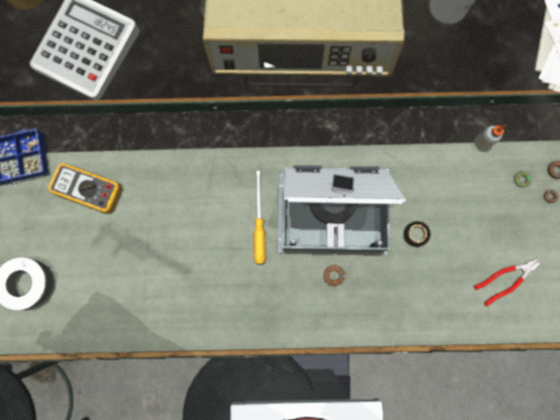

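The scene view shows the housing at about (315,260) with the panel open. In the top view the housing covers about (280–390, 168–252), with the wing at (343,183), screwdriver at (259,220), tape at (417,233) and choke at (334,275). I'll enlarge both next.

```bash
python3 - <<'E'
import cv2,numpy as np
t=cv2.imread("pics/top0.png")[155:265,270:420]; s=cv2.imread("pics/scene0.png")[155:315,240:385]
a=cv2.resize(t,None,fx=4,fy=4,interpolation=cv2.INTER_CUBIC)
cv2.imwrite("pics/tc.png",a)
cv2.imwrite("pics/sc.png",cv2.resize(s,None,fx=3.7,fy=3.7,interpolation=cv2.INTER_CUBIC))
E
```

```text
(no output)
```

View pics/tc.png

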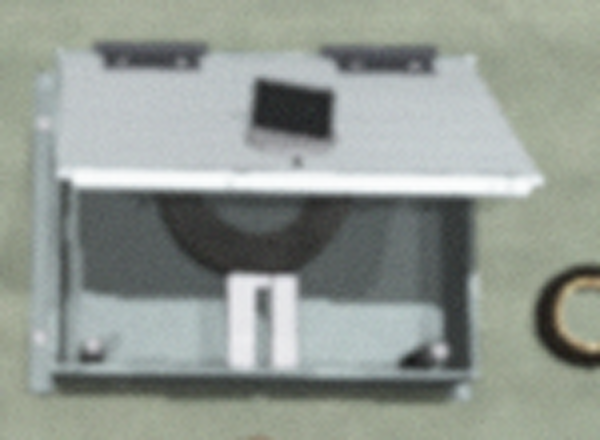

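View pics/sc.png

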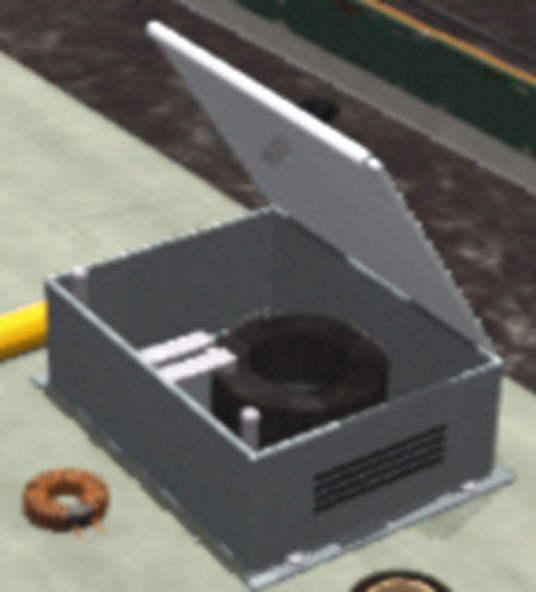

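The crops show the rim corners (scene crop: 48,280; 255,458; 500,358; 275,208) and the bead ends (scene: 152,28 and 378,162; top: 62,180 and 540,184). The wing top spans (252–334, 80–138) in the top crop, and an index mark sits at (297,161).

```bash
cat > h.py <<'E'
import numpy as np,cv2
from station import r
from scipy.spatial.transform import Rotation as R
def cam(s):
    M=cv2.Rodrigues(s["rvec"])[0]; K=np.array([[s["fx"],0,s["cx"]],[0,s["fy"],s["cy"]],[0,0,1]]); return K,M,np.array(s["tvec"])
def ray(c,p):
    K,M,t=c; return -M.T@t, M.T@np.linalg.inv(K)@np.array([p[0],p[1],1.])
def onz(c,p,z):
    o,d=ray(c,p); return o+d*(z-o[2])/d[2]
def tri(c1,p1,c2,p2):
    o1,d1=ray(c1,p1);o2,d2=ray(c2,p2)
    a=np.linalg.lstsq(np.c_[d1,-d2],o2-o1,rcond=None)[0]
    A=o1+a[0]*d1;B=o2+a[1]*d2; return (A+B)/2,np.linalg.norm(A-B)
def proj(c,X):
    K,M,t=c; p=K@(M@X+t); return p[:2]/p[2]
E
python3 - <<'E'
from h import *
np.set_printoptions(precision=4,suppress=True)
S=cam(r.snapshot("scene"));T=cam(r.snapshot("top"))
fs=lambda x,y:(240+x/3.7-.36,155+y/3.7-.36)
ft=lambda x,y:(270+x/4-.37,155+y/4-.37)
sc=[onz(S,fs(*p),.08) for p in[(48,280),(255,458),(500,358),(275,208)]]
tc=[onz(T,ft(*p),.08) for p in[(55,374),(473,376)]]
print(np.array(sc));print(np.array(tc));print("sides",[np.linalg.norm(sc[i]-sc[i-1]) for i in range(4)])
L,e1=tri(S,fs(152,28),T,ft(62,180)); Rr,e2=tri(S,fs(376,164),T,ft(541,183))
print("edge",L,e1,Rr,e2,np.linalg.norm(L-Rr))
obj=np.array([[-85,110],[-85,-110],[85,-110],[85,110]])/1000.
A=np.array(sc)[:,:2];m=A.mean(0);q=A-m
yaw=np.arctan2((obj[:,0]*q[:,1]-obj[:,1]*q[:,0]).sum(),(obj*q).sum());print("centre",m,"yaw",yaw)
c,s=np.cos(yaw),np.sin(yaw);hx=np.array([c,s,0]);hy=np.array([-s,c,0])
H=np.r_[m,.08]+.08*hx
E=(L+Rr)/2-H; print("hinge",H,"edge rel",E@hx,E@hy,E[2],"ang",np.arctan2(E[2],-E@hx),"len",np.hypot(E[2],E@hx))
E
```

```text
[[ 0.4733  0.0414  0.08  ]
 [ 0.4648 -0.1745  0.08  ]
 [ 0.6335 -0.1772  0.08  ]
 [ 0.6393  0.0352  0.08  ]]
[[ 0.4696  0.0398  0.08  ]
 [ 0.4638 -0.1738  0.08  ]]
sides [np.float64(0.16620213056525582), np.float64(0.2160677790216573), np.float64(0.16879521739098796), np.float64(0.2124486655103556)]
edge [0.5437 0.0341 0.2274] 0.0022852124360315594 [ 0.5362 -0.1753  0.2289] 0.0002946901011407358 0.20954338028253391
centre [ 0.5527 -0.0688] yaw -0.030823052663655735
hinge [ 0.6327 -0.0713  0.08  ] edge rel -0.09273237919213134 -0.002200562954196741 0.1481510542768545 ang 1.0115276064849688 len 0.174779944598849
```

```bash
cat >> h.py <<'E'
np.set_printoptions(precision=4,suppress=True)
YAW=-0.032; HX=np.array([np.cos(YAW),np.sin(YAW),0]);HY=np.array([-np.sin(YAW),np.cos(YAW),0]);H=np.array([.6327,-.0713,.08])
def st():
    s=r.read_state(); M=R.from_quat(s["eef_rot"]).as_matrix()
    print("t",s["clock"],"tcp",s["tcp_pos"],"yawY",np.degrees(np.arctan2(M[1,1],M[0,1])),"F",s["wrist_force"],"w",s["gripper_width"]); return s["tcp_pos"],M
def delta(p,M,tgt): return M.T@(np.asarray(tgt)-p)
def contact(rho,a,y,half): # TCP for tip's front corner on upper face
    return H+HX*(-rho*np.cos(a)+.004*np.sin(a)+half)+HY*y+np.array([0,0,rho*np.sin(a)+.004*np.cos(a)])
E
python3 - <<'E'
from h import *
p,M=st()
t=contact(.15,1.01,.06,.011)+np.array([.012,0,.06]); print(t,delta(p,M,t),delta(p,M,t-[.15,-.25,0]))
E
```

```text
t 0.2 tcp [0.2284 0.5546 0.2308] yawY 67.61026962261201 F [-0.8452  1.1086  0.1757] w 0.08544111627033313
[ 0.5813 -0.0092  0.2692] [-0.541  -0.387  -0.0381] [-0.3071 -0.213  -0.0382]
```

Emit:
servo_tool:
  rows:
    - {"delta_pos":[0,0,-0.05],"turn":0}
    - {"delta_pos":[-0.54,-0.385,-0.06],"turn":-20.5}
    - {"delta_pos":[-0.54,-0.385,-0.06],"turn":-20.5}
    - {"delta_pos":[-0.54,-0.385,-0.06],"turn":-20.5}
    - {"delta_pos":[-0.54,-0.385,-0.06],"turn":-20.5}
    - {"delta_pos":[-0.54,-0.385,-0.06],"turn":-20.5}
    - {"delta_pos":[-0.54,-0.385,-0.06],"turn":-20.5}
    - {"delta_pos":[-0.54,-0.385,-0.06],"turn":-20.5}
    - {"delta_pos":[-0.54,-0.385,-0.06],"turn":-20.5}
    - {"delta_pos":[-0.54,-0.385,-0.06],"turn":-20.5}
    - {"delta_pos":[-0.54,-0.385,-0.06],"turn":-20.5}
    - {"delta_pos":[-0.54,-0.385,-0.06],"turn":-20.5}
  jaw: 1
  squeeze: 40

```text
clock: 1.4
tcp_pos: [0.5184, 0.0923, 0.2896]
eef_rot: [0.017, 1.0, 0.0, 0.0]
wrist_force: [0.7, 0.2, -0.3]
gripper_width: 0.0001
```

Emit:
servo_tool:
  rows:
    - {"delta_pos":[-0.066,-0.099,0.0],"turn":0}
    - {"delta_pos":[-0.066,-0.099,0.0],"turn":0}
    - {"delta_pos":[-0.066,-0.099,0.0],"turn":0}
    - {"delta_pos":[-0.066,-0.099,0.0],"turn":0}

```text
clock: 1.8
tcp_pos: [0.5811, -0.0094, 0.2883]
eef_rot: [0.018, 1.0, 0.0, -0.001]
wrist_force: [0.4, 0.5, 0.6]
gripper_width: -0.0002
```

```bash
python3 - <<'E'
from h import *
p,M=st()
for a in (1.01,.9,.7,.5,.3,.15,.1,.086): print(a,delta(p,M,contact(.15,a,.06,.011)))
E
```

```text
t 1.8 tcp [ 0.5811 -0.0094  0.2883] yawY 87.91174881524763 F [0.3547 0.4591 0.6106] w -0.00017127089518097173
1.01 [ 0.0118 -0.0003  0.0792]
0.9 [ 0.0255 -0.0004  0.0884]
0.7 [ 0.0475 -0.0005  0.1087]
0.5 [ 0.065  -0.0005  0.133 ]
0.3 [ 0.0774 -0.0006  0.1603]
0.15 [ 0.0829 -0.0006  0.1821]
0.1 [ 0.0841 -0.0006  0.1895]
0.086 [ 0.0843 -0.0006  0.1916]
```

Emit:
servo_tool:
  rows:
    - {"delta_pos":[0,0,0.04],"turn":0}
    - {"delta_pos":[0,0,0.075],"turn":0}
    - {"delta_pos":[0.012,0,0.079],"turn":0}
    - {"delta_pos":[0.025,0,0.088],"turn":0}
    - {"delta_pos":[0.036,0,0.098],"turn":0}
    - {"delta_pos":[0.048,0,0.109],"turn":0}
    - {"delta_pos":[0.057,0,0.121],"turn":0}
    - {"delta_pos":[0.065,0,0.133],"turn":0}
    - {"delta_pos":[0.072,0,0.147],"turn":0}
    - {"delta_pos":[0.077,0,0.16],"turn":0}
    - {"delta_pos":[0.08,0,0.17],"turn":0}

```text
clock: 2.9
tcp_pos: [0.4995, -0.003, 0.1188]
eef_rot: [0.016, 1.0, 0.0, -0.0]
wrist_force: [0.4, 0.0, 0.5]
gripper_width: 0.0001
```

Emit:
servo_tool:
  rows:
    - {"delta_pos":[0.002,0,0.007],"turn":0}
    - {"delta_pos":[0.003,0,0.014],"turn":0}
    - {"delta_pos":[0.004,0,0.018],"turn":0}
    - {"delta_pos":[0.004,0,0.02],"turn":0}
    - {"delta_pos":[0.004,0,0.02],"turn":0}

```text
clock: 3.4
tcp_pos: [0.4965, -0.004, 0.0995]
eef_rot: [0.017, 1.0, 0.0, 0.0]
wrist_force: [-0.1, -1.1, -0.6]
gripper_width: 0.0001
```

```bash
python3 - <<'E'
from h import *
p,M=st()
E
```

```text
t 3.4 tcp [ 0.4965 -0.004   0.0995] yawY 88.10429566101053 F [-0.1198 -1.0945 -0.629 ] w 0.000147591263164257
```

Emit:
servo_tool:
  rows:
    - {"delta_pos":[0,0,0.001],"turn":0}
    - {"delta_pos":[0,0,0.002],"turn":0}
    - {"delta_pos":[0,0,0.003],"turn":0}
    - {"delta_pos":[0,0,0.003],"turn":0}

```text
clock: 3.8
tcp_pos: [0.4964, -0.004, 0.0964]
eef_rot: [0.017, 1.0, 0.0, -0.0]
wrist_force: [0.0, 0.4, -0.8]
gripper_width: -0.0
```

```bash
python3 - <<'E'
from h import *
p,M=st()
for n in("scene","top"):
    s=r.snapshot(n); cv2.imwrite(f"pics/{n}1.png",s["pixels"][:,:,::-1])
t=cv2.imread("pics/top1.png")[155:265,270:420]; s=cv2.imread("pics/scene1.png")[170:315,240:385]
cv2.imwrite("pics/c1.png",np.hstack([cv2.resize(t,(450,330),interpolation=cv2.INTER_CUBIC),cv2.resize(s,(330,330),interpolation=cv2.INTER_CUBIC)]))
E
```

```text
t 3.8 tcp [ 0.4964 -0.004   0.0964] yawY 88.10397173807453 F [ 0.0017  0.4048 -0.8033] w -1.8811575719329862e-05
```

View pics/c1.png

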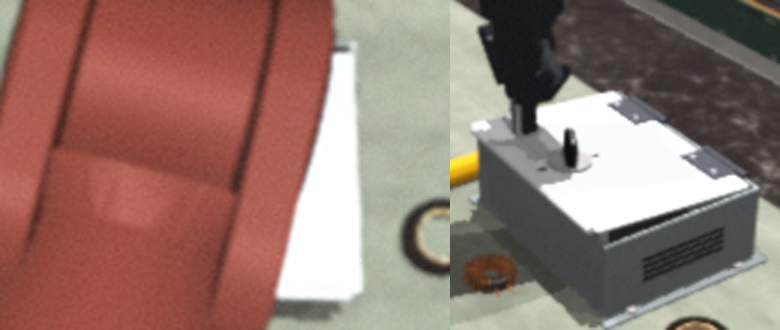

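The panel is nearly down, with the finger at the rear left, the wing upright near (570,148) in the crop and a small gap at the front right. I'll ease down another 2 mm to make sure it is on the plungers.

Emit:
servo_tool:
  rows:
    - {"delta_pos":[0,0,0.001],"turn":0}
    - {"delta_pos":[0,0,0.002],"turn":0}
    - {"delta_pos":[0,0,0.002],"turn":0}

```text
clock: 4.2
tcp_pos: [0.4964, -0.004, 0.0945]
eef_rot: [0.017, 1.0, -0.0, 0.0]
wrist_force: [-0.7, -0.3, 1.1]
gripper_width: -0.0003
```

Emit:
servo_tool:
  rows:
    - {"delta_pos":[0,0,-0.05],"turn":0}
    - {"delta_pos":[0,0,-0.1],"turn":-8}
    - {"delta_pos":[0,0.2,-0.1],"turn":-50}
    - {"delta_pos":[0,0.2,-0.1],"turn":-50}
    - {"delta_pos":[0,0.2,-0.1],"turn":-50}
    - {"delta_pos":[0,0.2,-0.1],"turn":-50}
    - {"delta_pos":[0,0.2,-0.1],"turn":-50}
    - {"delta_pos":[0,0.2,-0.1],"turn":-50}
  jaw: -0.2

```text
clock: 5.0
tcp_pos: [0.5026, 0.1973, 0.1942]
eef_rot: [-0.41, 0.912, 0.0, -0.0]
wrist_force: [-0.6, -0.7, -0.4]
gripper_width: 0.0514
```

```bash
python3 - <<'E'
from h import *
p,M=st()
C={}
for n in("scene","top"):
    s=r.snapshot(n); C[n]=cam(s); cv2.imwrite(f"pics/{n}2.png",s["pixels"][:,:,::-1])
def pt(a,rho,y,h): return H+HX*(-rho*np.cos(a)+h*np.sin(a))+HY*y+np.array([0,0,rho*np.sin(a)+h*np.cos(a)])
for a in(.07,.086,.12):
  print(a,[proj(C["scene"],pt(a,.173,y,.004)) for y in(.107,-.107)],[proj(C["top"],pt(a,.173,y,.004)) for y in(.107,-.107)], "wingtop",proj(C["scene"],pt(a,.13,0,.028)),proj(C["top"],pt(a,.13,0,.028)))
t=cv2.imread("pics/top2.png")[195:245,300:375]; s=cv2.imread("pics/scene2.png")[205:285,235:335]
cv2.imwrite("pics/c2.png",np.vstack([cv2.resize(t,(450,300),interpolation=cv2.INTER_CUBIC)[:,:],np.zeros((0,450,3),np.uint8)]) if 0 else np.hstack([cv2.resize(t,(420,280),interpolation=cv2.INTER_CUBIC),cv2.resize(s,(350,280),interpolation=cv2.INTER_CUBIC)]))
E
```

```text
t 5.0 tcp [0.5026 0.1973 0.1942] yawY 138.38593362007194 F [-0.5519 -0.7137 -0.4453] w 0.05138041100972642
0.07 [array([248.7737, 225.247 ]), array([304.8736, 272.3485])] [array([282.7521, 250.2938]), array([389.2832, 251.3171])] wingtop [292.9878 232.0469] [336.9489 227.4798]
0.086 [array([248.8375, 224.1166]), array([305.0159, 271.0939])] [array([282.7476, 250.047 ]), array([389.5831, 251.0729])] wingtop [293.2371 231.1085] [337.06   227.0438]
0.12 [array([249.0321, 221.6952]), array([305.3833, 268.4009])] [array([282.7385, 249.4453]), array([390.2223, 250.4767])] wingtop [293.8116 229.11  ] [337.2951 226.0592]
```

View pics/c2.png

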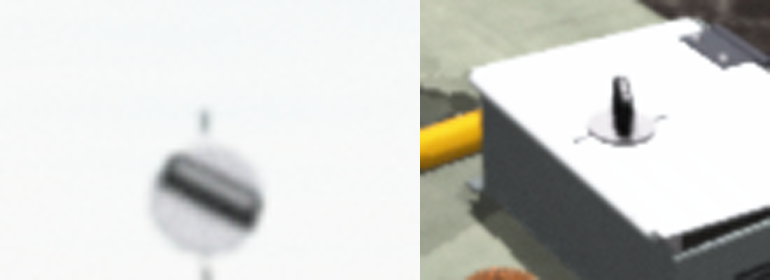

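The top crop shows the wing at about 61° counter-clockwise from the index marks (205,122) and (207,272). The panel corners match an angle of about 0.07, so it is resting on the plungers. Next I'll measure the wing.

```bash
python3 - <<'E'
from h import *
im=cv2.imread("pics/top2.png"); C=cam(r.snapshot("top"))
x0,y0=322,216
big=cv2.resize(im[y0:y0+30,x0:x0+30],None,fx=8,fy=8,interpolation=cv2.INTER_CUBIC); g=cv2.cvtColor(big,6)
m=(g<145).astype(np.uint8); n,l,s,c=cv2.connectedComponentsWithStats(m); print(s)
k=1+np.argmax(s[1:,4]); ys,xs=np.where(l==k)
P=np.array([onz(C,(x0+(x+.5)/8-.5,y0+(y+.5)/8-.5),.109)[:2] for x,y in zip(xs,ys)])
mu=P.mean(0); w,v=np.linalg.eigh(np.cov(P.T)); d=v[:,1]; print("centre",mu,"extent",np.ptp(P@v,axis=0),"axis deg",np.degrees(np.arctan2(d[1],d[0])))
(cx,cy),wh,an=cv2.minAreaRect(P.astype(np.float32)*1000); print("rect",cx,cy,wh,an)
print("predicted axis", H-HX*.13*np.cos(.07)+HX*.018*.07)
p,M=st(); 
t=(H-HX*.1285); t[2]=.08+.13*.07+.004
for f in(mu,t[:2]): print(delta(p,M,[f[0],f[1],t[2]+.006]),t[2])
E
```

```text
[[    0     0   240   240 51174]
 [   52    57   143   103  6426]]
centre [ 0.5025 -0.0683] extent [0.0141 0.0372] axis deg 61.34313531812315
rect 503.2916564941406 -68.639892578125 (37.16054916381836, 14.045366287231445) 61.2986946105957
predicted axis [ 0.5043 -0.0672  0.08  ]
t 5.15 tcp [0.5032 0.1951 0.1945] yawY 137.83509271436805 F [ 0.375  -0.6223  1.1892] w 0.05124643317362262
[ 0.1957 -0.1763  0.0954] 0.0931
[ 0.1937 -0.1769  0.0954] 0.0931
```

Emit:
servo_tool:
  rows:
    - {"delta_pos":[0.195,-0.1765,0.03],"turn":-13.4}
    - {"delta_pos":[0.195,-0.1765,0.03],"turn":-13.4}
    - {"delta_pos":[0.195,-0.1765,0.03],"turn":-13.4}
    - {"delta_pos":[0.195,-0.1765,0.03],"turn":-13.4}
    - {"delta_pos":[0.195,-0.1765,0.03],"turn":-13.4}
    - {"delta_pos":[0.195,-0.1765,0.03],"turn":-13.4}
    - {"delta_pos":[0.195,-0.1765,0.03],"turn":-13.4}
    - {"delta_pos":[0.195,-0.1765,0.03],"turn":-13.4}

```text
clock: 5.95
tcp_pos: [0.5039, -0.0679, 0.1646]
eef_rot: [-0.509, 0.86, 0.0, 0.0]
wrist_force: [-0.3, 0.2, 0.1]
gripper_width: 0.0514
```

```bash
python3 - <<'E'
from h import *
p,M=st()
print(delta(p,M,[.5035,-.068,.101]))
s=r.snapshot("scene")["pixels"][:,:,::-1][190:280,235:345]
cv2.imwrite("pics/c3.png",cv2.resize(s,(660,540),interpolation=cv2.INTER_CUBIC))
E
```

```text
t 5.95 tcp [ 0.5039 -0.0679  0.1646] yawY 151.25455510625278 F [-0.3278  0.1637  0.1144] w 0.05144107540067833
[0.0003 0.0003 0.0636]
```

View pics/c3.png

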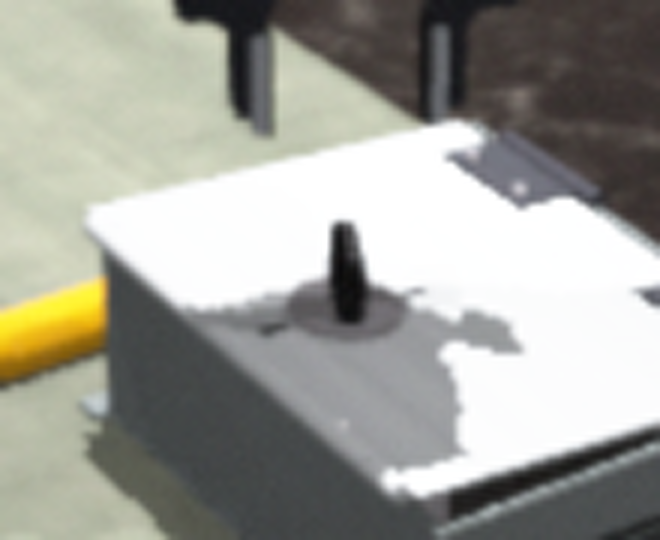

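The fingertips at (262,130) and (440,115) straddle the wing at (346,270), which lies end-on between them. I'll descend and close.

Emit:
servo_tool:
  rows:
    - {"delta_pos":[0,0,0.03],"turn":0}
    - {"delta_pos":[0,0,0.055],"turn":0}
    - {"delta_pos":[0,0,0.0635],"turn":0}
    - {"delta_pos":[0,0,0.0635],"turn":0}

```text
clock: 6.4
tcp_pos: [0.5035, -0.066, 0.1002]
eef_rot: [-0.512, 0.859, 0.001, -0.001]
wrist_force: [0.7, 0.7, -0.1]
gripper_width: 0.0514
```

Emit:
servo_tool:
  rows:
    - {"delta_pos":[0,0,0],"turn":0}
    - {"delta_pos":[0,0,0],"turn":0}
    - {"delta_pos":[0,0,0],"turn":0}
    - {"delta_pos":[0,0,0],"turn":0}
    - {"delta_pos":[0,0,0],"turn":0}
    - {"delta_pos":[0,0,0],"turn":0}
    - {"delta_pos":[0,0,0],"turn":0}
    - {"delta_pos":[0,0,0],"turn":0}
  jaw: 1
  squeeze: 30

```text
clock: 7.2
tcp_pos: [0.5045, -0.0672, 0.1012]
eef_rot: [-0.511, 0.859, -0.0, 0.0]
wrist_force: [3.1, -0.1, 0.4]
gripper_width: 0.0096
```

```bash
python3 - <<'E'
from h import *
p,M=st()
E
```

```text
t 7.2 tcp [ 0.5045 -0.0672  0.1012] yawY 151.50649222627746 F [ 3.102  -0.1355  0.358 ] w 0.009561840815690321
```

Emit:
servo_tool:
  rows:
    - {"delta_pos":[0,0,0],"turn":8}
    - {"delta_pos":[0,0,0],"turn":16}
    - {"delta_pos":[0,0,0],"turn":24}
    - {"delta_pos":[0,0,0],"turn":32}
    - {"delta_pos":[0,0,0],"turn":40}
    - {"delta_pos":[0,0,0],"turn":48}
    - {"delta_pos":[0,0,0],"turn":56}
    - {"delta_pos":[0,0,0],"turn":63.2}
    - {"delta_pos":[0,0,0],"turn":63.2}
    - {"delta_pos":[0,0,0],"turn":63.2}

```text
clock: 8.2
tcp_pos: [0.505, -0.0682, 0.1012]
eef_rot: [0.015, 1.0, -0.001, 0.001]
wrist_force: [5.6, -4.6, -2.3]
gripper_width: 0.0089
```

```bash
python3 - <<'E'
from h import *
p,M=st()
s=r.snapshot("scene")["pixels"][:,:,::-1][190:280,235:345]
cv2.imwrite("pics/c4.png",cv2.resize(s,(660,540),interpolation=cv2.INTER_CUBIC))
E
```

```text
t 8.2 tcp [ 0.505  -0.0682  0.1012] yawY 88.26339977250427 F [ 5.6264 -4.5819 -2.3415] w 0.008882601251172538
```

View pics/c4.png

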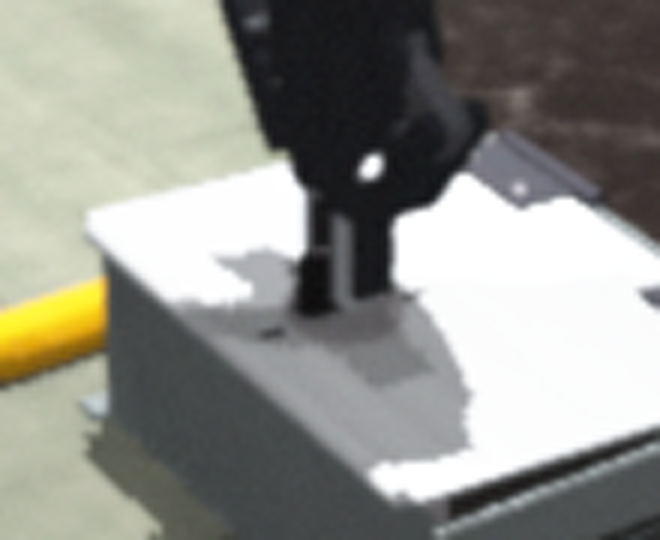

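The wing now lies between the fingers along the line of the marks (272,331)–(405,297). I'll release it and back off to check the angle from above.

Emit:
servo_tool:
  rows:
    - {"delta_pos":[0,0,0],"turn":0}
    - {"delta_pos":[0,0,0],"turn":0}
    - {"delta_pos":[0,0,0],"turn":0}
    - {"delta_pos":[0,0,-0.04],"turn":0}
    - {"delta_pos":[0,0,-0.08],"turn":0}
    - {"delta_pos":[0,0.2,-0.08],"turn":0}
    - {"delta_pos":[0,0.25,-0.08],"turn":0}
    - {"delta_pos":[0,0.25,-0.08],"turn":0}
    - {"delta_pos":[0,0.25,-0.08],"turn":0}
    - {"delta_pos":[0,0.25,-0.08],"turn":0}
    - {"delta_pos":[0,0.25,-0.08],"turn":0}
    - {"delta_pos":[0,0.25,-0.08],"turn":0}
  jaw: -0.2

```text
clock: 9.45
tcp_pos: [0.5111, 0.1839, 0.1808]
eef_rot: [0.013, 1.0, -0.0, -0.0]
wrist_force: [-0.4, -0.5, 0.4]
gripper_width: 0.0513
```

```bash
cat > wing.py <<'E'
from h import *
s=r.snapshot("top"); C=cam(s); im=np.ascontiguousarray(s["pixels"][:,:,::-1]); cv2.imwrite("pics/top5.png",im)
x0,y0=318,206
crop=im[y0:y0+40,x0:x0+40]; big=cv2.resize(crop,None,fx=8,fy=8,interpolation=cv2.INTER_CUBIC); g=cv2.cvtColor(big,6)
n,l,st_,c=cv2.connectedComponentsWithStats((g<145).astype(np.uint8)); print(st_[1:])
k=1+np.argmax(st_[1:,4]); ys,xs=np.where(l==k)
P=np.array([onz(C,(x0+(x+.5)/8-.5,y0+(y+.5)/8-.5),.109)[:2] for x,y in zip(xs,ys)])
mu=P.mean(0); w,v=np.linalg.eigh(np.cov(P.T)); d=v[:,1]*np.sign(v[0,1]); print("centre",mu,"extent",np.ptp(P@v,axis=0),"axis deg",np.degrees(np.arctan2(d[1],d[0])),"rect",cv2.minAreaRect(P.astype(np.float32)*1000))
cv2.imwrite("pics/c5.png",cv2.resize(crop,None,fx=14,fy=14,interpolation=cv2.INTER_CUBIC))
p,M=st(); print(delta(p,M,[.5035,-.068,.101]))
E
python3 wing.py
```

```text
[[ 132  107   52  164 7121]]
centre [ 0.5021 -0.0683] extent [0.0127 0.041 ] axis deg -2.1691737554135075 rect ((502.78765869140625, -68.57154083251953), (12.511260986328125, 40.981109619140625), 88.46753692626953)
t 9.5 tcp [0.5114 0.1828 0.1808] yawY 88.36255864786921 F [ 0.018  -0.5069  0.6051] w 0.05105766460843387
[ 0.0006 -0.2509  0.0799]
```

View pics/c5.png

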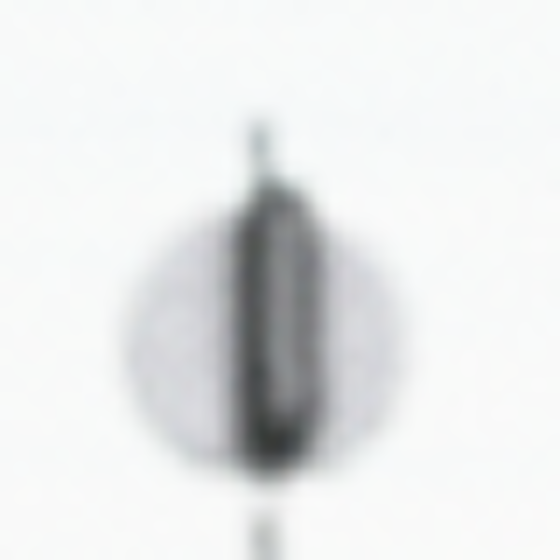

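The wing lies between both marks at (258,140) and (265,530). Its measured axis is -2.2° against -1.8° for the housing, so it is aligned. Next I'll press home with closed fingers on the bare panel beside the fastener.

```bash
python3 - <<'E'
from h import *
p,M=st(); t=H-HX*.15+HY*.045; t[2]=.115; print(t,delta(p,M,t))
E
```

```text
t 9.5 tcp [0.5114 0.1828 0.1808] yawY 88.36255864786921 F [ 0.018  -0.5069  0.6051] w 0.05105766460843387
[ 0.4842 -0.0215  0.115 ] [ 0.0213 -0.205   0.0659]
```

Emit:
servo_tool:
  rows:
    - {"delta_pos":[0.021,-0.205,0],"turn":0}
    - {"delta_pos":[0.021,-0.205,0],"turn":0}
    - {"delta_pos":[0.021,-0.205,0],"turn":0}
    - {"delta_pos":[0.021,-0.205,0],"turn":0}
    - {"delta_pos":[0.021,-0.205,0],"turn":0}
    - {"delta_pos":[0.021,-0.205,0],"turn":0}
    - {"delta_pos":[0.021,-0.205,0.03],"turn":0}
    - {"delta_pos":[0.021,-0.205,0.066],"turn":0}
    - {"delta_pos":[0.021,-0.205,0.066],"turn":0}
    - {"delta_pos":[0.021,-0.205,0.066],"turn":0}
  jaw: 1

```text
clock: 10.5
tcp_pos: [0.4842, -0.0207, 0.1154]
eef_rot: [0.014, 1.0, 0.0, -0.001]
wrist_force: [0.8, -0.4, 1.0]
gripper_width: 0.0001
```

Emit:
servo_tool:
  rows:
    - {"delta_pos":[0,0,0.015],"turn":0}
    - {"delta_pos":[0,0,0.02],"turn":0}
    - {"delta_pos":[0,0,0.024],"turn":0}
    - {"delta_pos":[0,0,0.027],"turn":0}
    - {"delta_pos":[0,0,0.03],"turn":0}
    - {"delta_pos":[0,0,0.03],"turn":0}

```text
clock: 11.1
tcp_pos: [0.4845, -0.0214, 0.0852]
eef_rot: [0.015, 1.0, 0.0, -0.0]
wrist_force: [-2.2, 0.6, 4.6]
gripper_width: 0.0001
```

Emit:
servo_tool:
  rows:
    - {"delta_pos":[0,0,0.001],"turn":0}
    - {"delta_pos":[0,0,0.002],"turn":0}
    - {"delta_pos":[0,0,0.002],"turn":0}

```text
clock: 11.4
tcp_pos: [0.4845, -0.0214, 0.084]
eef_rot: [0.015, 1.0, 0.0, 0.0]
wrist_force: [-5.5, 1.3, 10.1]
gripper_width: -0.0005
```

Emit:
servo_tool:
  rows:
    - {"delta_pos":[0,0,0.0005],"turn":0}
    - {"delta_pos":[0,0,0.001],"turn":0}
    - {"delta_pos":[0,0,0.001],"turn":0}

```text
clock: 11.7
tcp_pos: [0.4845, -0.0214, 0.0838]
eef_rot: [0.015, 1.0, -0.0, 0.0]
wrist_force: [-8.8, 3.0, 18.0]
gripper_width: -0.0002
```

Emit:
servo_tool:
  rows:
    - {"delta_pos":[0.0005,0,0],"turn":0}
    - {"delta_pos":[0.0005,0,0],"turn":0}
    - {"delta_pos":[0.0005,0,0],"turn":0}

```text
clock: 12.0
tcp_pos: [0.4845, -0.0214, 0.0839]
eef_rot: [0.015, 1.0, -0.0, 0.001]
wrist_force: [-6.0, 2.2, 15.9]
gripper_width: 0.0
```

```bash
python3 - <<'E'
from h import *
st(); sn=r.snapshot("scene"); s=sn["pixels"][:,:,::-1]; C=cam(sn)
for a in(0,.03,.055):
  q=lambda y:proj(C,H+HX*(-.173*np.cos(a))+HY*y+np.array([0,0,.173*np.sin(a)+.004]))
  print(a,(q(-.107)-[235,190])*6,(q(.107)-[235,190])*6)
cv2.imwrite("pics/c6.png",cv2.resize(np.ascontiguousarray(s[190:290,235:355]),(720,600),interpolation=cv2.INTER_CUBIC)); st()
E
```

```text
t 12.0 tcp [ 0.4845 -0.0214  0.0839] yawY 88.31923760308614 F [-6.0085  2.2174 15.9269] w 2.8699220563329588e-05
0 [416.8791 526.3817] [ 82.2186 240.6859]
0.03 [417.3056 512.7937] [ 81.8652 228.3553]
0.055 [417.9731 501.307 ] [ 81.8541 217.9576]
t 12.05 tcp [ 0.4845 -0.0214  0.0838] yawY 88.32262927901796 F [-6.3214  2.9305 16.7222] w -9.517008050385056e-05
```

View pics/c6.png

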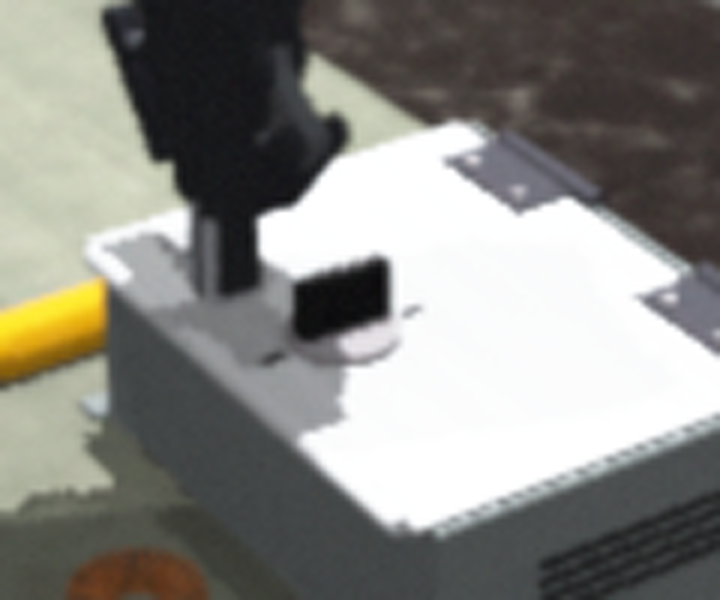

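The gap is closed: the front corners at (87,243) and (408,528) match the predicted home position, and the wing is in line with its marks. The panel is held at about 16 N, so I'm handing in.

```bash
python3 -c "
from station import r
print(r.close_job()); print(r.read_state()['wrist_force'])"
```

```text
the job is handed in; nothing more can be done
None
the job is handed in; nothing more can be done
```

The panel is folded down, the fastener is in line with its marks, and I handed in at about 12 s with the arm still pressing the panel home.

- **Fold:** I pushed the panel from about 1.01 rad down onto its plungers. The picture afterwards put it at roughly 0.07 rad.
- **Fastener:** I gripped the wing at about 63°, turned it clockwise, then let go and checked from above. The wing lay at -2.2°, against -1.8° for the housing, and in line with both index marks.
- **Press:** Closed fingers pushed on the bare panel beside the fastener. The fingertips stopped at z = 83.8 mm (84 mm expected at home). The last 1 mm of commanded travel moved them only 0.2 mm while the force rose from 10 to 18 N. The last view showed the gap closed, the front corners within about 2 pixels of the predicted home position and the wing still in line.

At hand-in the push was about 16 N down, with about 6 N sideways friction left after I eased it. Before that, the light fold-down contact stayed within the force reading's noise of about 1 N, so I judged it from position and pictures. I saw no contact with the screwdriver, tape or choke, but took no final measurement of where they lie. I viewed nine pictures.

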